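Put the knob back on the hob and hold it pressed in

ROBOT

A 6-joint arm with a two-finger parallel gripper is mounted at the origin on a cart in front of the work surface, level with it; the furniture and walls round the work are solid. World frame = base frame: x ahead of the robot, y to its left, z up, the work surface at z = 0. Lengths are in m, angles in rad, forces in N, time in s.
With the tool pointing down it reaches from about 0.35 to 0.775 m from the base axis. Payload 5.5 kg.
Tool frame: the origin (TCP) lies midway between the tips of the shut fingers; the grasp point (between the pads) lies 19 mm behind it; x points along the fingers, y is the direction in which the jaws open and shut, and the axes are right-handed (so a half turn about x gives the same grasp; the last joint's range is limited). The gripper opens to 85 mm and grips with 20 to 120 N. Pads are 22 mm wide; open, the fingers measure 114 mm over their backs; the gripper's body (76 mm by 85 mm) begins 54 mm behind the grasp point. The pads swing forward as they close: fully open they stand 13 mm farther back than shut.
Start: joints at [-1.4, 0.313, 0.046, 1.304, 0, 1.431], TCP at [0.176, -0.547, 0.231] pointing down, gripper open.
Joint ranges: [-2.76, 2.76], [-0.86, 1.69], [-1.03, 1.26], [-2.2, 2.34], [-1.47, 1.5], [-3.14, 3.14]. Speed limits (rad/s): [2.57, 2.57, 3.14, 3.14, 3.14, 3.14].

INTERFACE

Orientations are given as a unit quaternion [w, x, y, z].
In Python, from workcell import env, optics, order, models gives the robot as it stands. The module is installed in compiled form; this text tells all that it offers.
- The arm moves only by the tool servo_tool, never from a script. Its argument "moves" is a list of rows, each a list of 5 numbers: the shift along the tool's x, y, z in cm, then the turn about the tool's x in rad, then the closure, from -1 (fully open) to 1 (shut). A call has exactly 10 rows; each row shifts and turns the commanded pose from where the row before left it, along the tool's axes as they then stand; what a row does not reach is not made up. A row lasts 1/8 s, in which the tool goes at most 62.5 mm and 10.7 degrees, less where a joint would pass 70% of its speed; a pose out of reach is approached as far as the arm can. A call is refused whole if a number of a shift passes 6.25 or a number of a turn 0.188, either way. A call with a gripper value outside its range is refused whole. The fingers move at their own pace and stop on an object; "grip_force" is the grip in N (left out, the last holds). Time passes only in rows, so rows that do not move let the fingers close, or fill a call up. It gives the time, the measured TCP pose, the force and the opening at its end, in the units of the state.
- env.get_state(): the state, without advancing time (a new reading comes with each control period).
- optics.read_camera(name): name is "side" or "top"; returns a dict with "pixels" (400x640x3 uint8, blue, green, red), "vertical_fov" (degrees; the focal length in pixels is half the picture's height over the tangent of half this angle, whatever the lens; pixels are square), "cx", "cy" (the principal point, pixels), "k1" (the pictures are not rectified: a ray, as slopes to the right and down, at radius r is drawn at 1 + k1 r^2 times it, then the intrinsics apply), "extrinsics" (4x4, takes a point from world to camera coordinates). Camera axes: x right, y up, looking along -z (the intrinsics and any distortion apply to the point x, -y, -z); pixel columns grow to the right and rows downward; lengths in m; the calibration is good to about 2 mm. A picture is of the moment at which its call begins. There is no depth.
- order.hand_in(): hands the job in, once; it reports no verdict.
Trained networks look in a picture, given as the dict that the camera call returned (one of the last four; its "shot" number tells which), for a name from the list of things; names that differ only in an ending like _2 or _b are one class to them, and where a whole thing is asked for, a point or a joint stands for the part that bears it (a point fixed in the world has none). Each returns a list of dicts, best first, with "conf" (0 to 1); they miss things now and then, are a little off and sometimes report something else, mostly with a low value. They report only what shows in the picture. A call takes as long as a camera call.
- models.outline_of(name, picture): "pixels" (400x640 bool, what is visible of it) and "location" ([column, row] in pixels, amid what is visible of it).
- models.pinpoint(name, picture): "location" ([column, row] in pixels: a listed point, or the origin of a listed thing).
The state is a dict: "clock": time; "joint_pos": joint angles; "qvel": joint speeds; "tau": joint torques, N m; "tcp_pos": TCP position; "orientation": TCP orientation; "wrist_force": force on the tool from outside, world axes, zero at the start; "ft_torque": the same for the moment, N m; "finger_gap": finger opening in m.
Only numpy, scipy, OpenCV 4.12 (cv2) and the standard library are available. Lean on these libraries where they do the work, as an engineer would, in place of code of your own. Each camera call takes 0.05 s, during which the arm holds its last target.

TASK

The black control knob of the small one-ring hob lies in the drawer of the little wooden chest: pull the drawer open by its bar handle, take the knob out, turn it so that its white line points the way the flat side of the hob's D-shaped spindle faces (towards the white tick on its collar), and push it fully home on the spindle. Then press it down against the spindle's spring as far as it goes and keep pressing: finish while your fingers still grip the knob and hold it pressed down. Leave the sardine tin, the mug and the spice pot alone.

Things in the scene. Friction and masses are not known exactly. Their poses are not given: they have to be found in the camera images.
- chest: Small light-wood chest with one drawer, fixed: 180 mm deep, 200 mm wide, 90 mm high. Origin: centre of its underside, on the worktop. The drawer slides out along its -x axis (towards the robot). Drawer inside: floor 22 mm above the worktop, side walls up to 68 mm, 152 mm wide (y), 135 mm long (x).
- chest_drawer0 (a joint): How far the drawer is pulled out: 0 = shut, 0.118 m at its stop. It slides with about 1 N of friction and stays where it is left.
- chest_drawer0_handle (a point): Middle of the drawer's steel bar handle: a level round bar 11 mm thick, 100 mm long, 52 mm above the worktop, its axis 35 mm in front of the drawer front (29 mm free behind the bar). The chest's top is 38 mm above the bar. Its -x axis is the way the drawer pulls out, y runs along the bar. Moves with the drawer.
- knob_mid (a point): Centre, half-way up, of the loose black knob (about 50 g, 40 mm high) standing upright on the drawer's floor. Lowest 4 mm: round skirt 45 mm across; above it a bar 22 mm wide (y) and 43 mm long (x), to be gripped by its two flat sides. z points up. A white line on the top and down one end of the bar marks +x.
- knob_seat (a point): Closed inner end of the D-shaped hole up the knob's axis from below: 24 mm above the knob's underside, 4 mm above knob_mid, same axes. Hole 15.6 mm across, widened at its mouth; its flat side, 2.6 mm from the axis, is on the +x side, under the white line. It rests on spindle_tip when the knob is home.
- knob_mark (a point): Point on the white line where it runs down the end of the knob's bar: 21.5 mm from the knob's axis along its +x, 28 mm above its underside.
- hob: White one-ring hob, fixed, 220 mm deep, 210 mm wide, its top 55 mm above the worktop; origin at the centre of its underside. The spindle stands on the metal panel along its front (-x) edge, in a round black collar (42 mm) with a white tick on the side which the spindle's flat faces; burner and pan support behind it reach 90 mm above the worktop.
- spindle_tip (a point): Top, on the axis, of the upright brass D spindle: 14 mm across, one flat side 2 mm from the axis; its x axis is the way the flat faces. It does not turn. Tip 93 mm above the worktop, 33 mm above the black collar round it. The knob fits with its x along this x within 0.1 rad, axes within 0.8 mm (the hole's wide mouth guides 1.5 mm more). Home, the knob's underside is 9 mm above the collar.
- spindle (a joint): How far the spindle is pressed down: 0 = up, 0.006 m = at its stop. A spring pushes it up, with 2 N at 0 and 6 N at the stop.
- sardine_mid (a point): Centre, half-way up, of a flat sardine tin, 63 x 105 x 25 mm, a bystander.
- mug_mid (a point): Half-way up a white mug, 78 mm wide, 116 mm with its handle, 101 mm high, a bystander.
- salt_mid (a point): Half-way up a spice pot with a black cap, 41 mm across, 105 mm high, a bystander.

How it is judged:
On the way, in this order (a step that is already met when the one before it is completed fails the run):
1. the drawer is pulled open by at least 80 mm (value of joint chest_drawer0 above 0.08 m), for 0.2 s.
2. the knob is lifted clear of the drawer (height (world z) of knob_mid above 0.1 m), for 0.1 s.
3. the knob sits on the spindle, turned to match (x of knob_mark in the frame of spindle_tip above 0.015 m and horizontal distance between knob_seat and spindle_tip below 0.003 m and z of knob_seat in the frame of spindle_tip below 0.003 m and angle between the x axis of knob_seat and the x axis of spindle_tip, either way round below 0.3 rad and angle between knob_mid's own z axis and vertical below 0.12 rad), for 0.2 s.
At the end, for the whole second after the job is handed in: The knob is home on the spindle (end of its hole within 3 mm of the spindle's tip, axes within 3 mm, turned to match within 0.3 rad and not the wrong way round, upright), the spindle is pressed down by more than 4 of its 6 mm, and the fingers still grip the knob, at rest (all of step 3 and value of joint spindle between 0.004 and 0.008 m and contact force between knob and the fingers above 1 N and linear speed of knob below 0.02 m/s); the arm keeps its last pose, push and grip.
It fails at once if the sardine tin is moved by more than 30 mm or tipped (distance of sardine_mid from where it was at the start of the episode above 0.03 m or angle between sardine_mid's own z axis and vertical above 0.5 rad).
It fails at once if the mug is moved by more than 30 mm or tipped (distance of mug_mid from where it was at the start of the episode above 0.03 m or angle between mug_mid's own z axis and vertical above 0.5 rad).
It fails at once if the spice pot is moved by more than 30 mm or tipped (distance of salt_mid from where it was at the start of the episode above 0.03 m or angle between salt_mid's own z axis and vertical above 0.5 rad).
It also fails if it takes over 61 s, if anything falls off the work surface, if the arm or the gripper's body presses on something with over 40 N, if the wrist force passes 120 N, or if a joint passes its speed limit or range.

## Working session

There is one attempt and no reset: what is moved stays moved. The work goes in short steps, Python scripts to look and compute and a tool call to move; the robot and the scene stay as the last step left them, time stands still between calls to the robot, and variables do not carry over. Pictures are saved under pics/ and viewed, and the job is handed in when it is done.

Besides the shell and the picture viewer there is one more tool, called by a JSON object that holds its "name" and its "arguments". servo_tool: Moves the arm, as the interface text tells. Its arguments: {"type":"object","properties":{"moves":{"type":"array"},"grip_force":{"type":"number"}},"required":["moves"]}

```bash
mkdir -p pics
cat > h.py <<'E'
import numpy as np, cv2
from workcell import env, optics, order, models
def K(p):
    h=p["pixels"].shape[0]; f=h/2/np.tan(np.radians(p["vertical_fov"])/2)
    return np.array([[f,0,p["cx"]],[0,f,p["cy"]],[0,0,1.]])
def ray(p,uv):
    k=K(p)
    n=cv2.undistortPointsIter(np.array([[uv]],float),k,np.array([p["k1"],0,0,0.]),None,None,(3,100,1e-12))[0,0]
    E=np.array(p["extrinsics"]); R=E[:3,:3]; c=-R.T@E[:3,3]
    d=R.T@np.array([n[0],-n[1],-1.]); return c,d/np.linalg.norm(d)
def atz(p,uv,z):
    c,d=ray(p,uv); return c+d*(z-c[2])/d[2]
def tri(ps,uvs):
    A=np.zeros((3,3));b=np.zeros(3);L=[]
    for p,u in zip(ps,uvs):
        c,d=ray(p,u); M=np.eye(3)-np.outer(d,d);A+=M;b+=M@c;L.append((c,d))
    x=np.linalg.solve(A,b); return x,[np.linalg.norm(np.cross(x-c,d)) for c,d in L]
def proj(p,X):
    E=np.array(p["extrinsics"]); X=np.atleast_2d(X); Y=X@E[:3,:3].T+E[:3,3]; Y=Y*[1,-1,-1]
    return cv2.projectPoints(Y,np.zeros(3),np.zeros(3),K(p),np.array([p["k1"],0,0,0.]))[0][:,0]
def save(p,n,crop=None,s=1):
    im=p["pixels"]
    if crop: im=im[crop[1]:crop[3],crop[0]:crop[2]]
    cv2.imwrite("pics/"+n,cv2.resize(im,None,fx=s,fy=s,interpolation=cv2.INTER_CUBIC))
E
python3 - <<'E'
from h import *
np.set_printoptions(precision=4,suppress=True)
print(env.get_state())
P={n:optics.read_camera(n) for n in("side","top")}
for n in P:
    save(P[n],f"a_{n}.png"); p=P[n];print(n,p["vertical_fov"],p["cx"],p["cy"],p["k1"],np.array(p["extrinsics"]))
for t in ["chest","chest_drawer0_handle","knob_mid","hob","spindle_tip","sardine_mid","mug_mid","salt_mid"]:
    U=[]
    for n in P:
        r=models.pinpoint(t,P[n]); print(t,n,[(np.round(q["location"],1),round(q["conf"],2)) for q in r[:2]])
        if r:U.append((P[n],r[0]["location"]))
    if len(U)==2: print("   ",tri(*zip(*U)))
E
```

```text
{'clock': 0.0, 'joint_pos': array([-1.3996,  0.314 ,  0.045 ,  1.3036, -0.    ,  1.4312]), 'qvel': array([-0.0004, -0.001 ,  0.001 ,  0.0006, -0.0016,  0.0017]), 'tau': array([  0.0007, -48.0626,  29.8533,   0.0194,  -0.    ,  -0.    ]), 'tcp_pos': array([ 0.1757, -0.5469,  0.2304]), 'orientation': array([-0.1088, -0.6986, -0.1101,  0.6986]), 'wrist_force': array([ 0.1461, -0.4562, -0.2184]), 'ft_torque': array([-0.0033,  0.0607,  0.0013]), 'finger_gap': 0.08538548779916613}
side 45.71223915488476 321.6699333634596 199.83544887618595 -0.05784420233854323 [[ 0.9925 -0.1212  0.0162 -0.5652]
 [ 0.0631  0.621   0.7813 -0.114 ]
 [-0.1047 -0.7744  0.624  -1.6061]
 [ 0.      0.      0.      1.    ]]
top 44.74343435049013 321.4554855524286 194.2275775108665 -0.11549642695230118 [[-0.4828 -0.8757  0.0096  0.2563]
 [ 0.8112 -0.443   0.3818 -0.4843]
 [-0.33    0.1921  0.9242 -1.3504]
 [ 0.      0.      0.      1.    ]]
chest side [(array([339.8, 194. ]), 0.75)]
chest top [(array([252.3, 208.1]), 0.67), (array([353. , 155.7]), 0.43)]
    (array([ 0.6598,  0.1848, -0.0275]), [np.float64(0.0037354
[... 571 characters left out ...]
.58)]
spindle_tip top [(array([267. , 232.9]), 0.69), (array([365.2, 161.2]), 0.54)]
    (array([ 0.6323,  0.168 , -0.2358]), [np.float64(0.004153271836975451), np.float64(0.004153271836975537)])
sardine_mid side [(array([283. , 223.1]), 0.68)]
sardine_mid top [(array([338.1, 234.5]), 0.95)]
    (array([ 0.435 , -0.0058,  0.0129]), [np.float64(0.0011156353882381728), np.float64(0.0011156353882382194)])
mug_mid side [(array([283.9, 147.3]), 0.94)]
mug_mid top []
salt_mid side [(array([311.1, 308.8]), 0.75), (array([305.1, 177.9]), 0.67)]
salt_mid top [(array([440.4, 161. ]), 0.71)]
    (array([ 0.4867, -0.4096,  0.044 ]), [np.float64(0.0026298252397361807), np.float64(0.0026298252397360944)])
```

View pics/a_side.png

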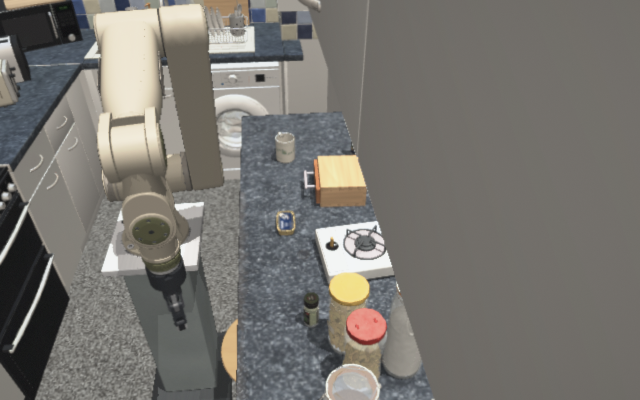

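View pics/a_top.png

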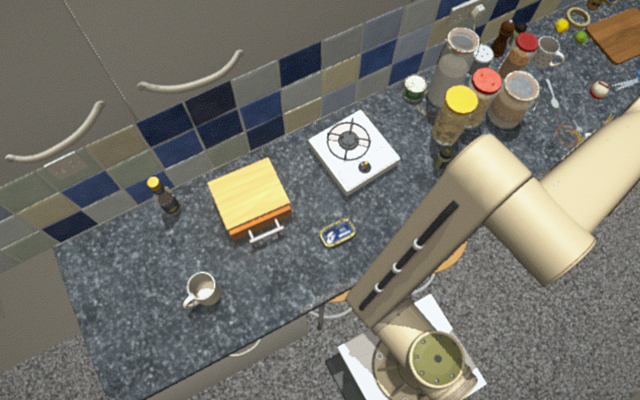

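The side view has the chest at (340,180) with its handle at (309,180), the hob at (353,250), the spindle at (332,238), the tin at (285,223) and the mug at (285,147). The top view has the chest at (250,198), the handle at (266,232), the hob at (353,153), the spindle near (365,166), the tin at (338,234) and the mug at (202,288). I'll zoom in next.

Run:
```python
from h import *
np.set_printoptions(precision=4,suppress=True)
P={n:optics.read_camera(n) for n in("side","top")}
a=P["side"]["pixels"][140:220,290:380];b=P["top"]["pixels"][150:250,200:300]
save(P["side"],"b1.png",(290,145,390,220),7);save(P["top"],"b2.png",(200,150,300,250),6)
save(P["side"],"b3.png",(310,215,400,285),7);save(P["top"],"b4.png",(305,105,405,200),6)
print(tri([P["side"],P["top"]],[[331.9,236.9],[365.2,161.2]]))
for t,n in [("chest","side"),("chest","top"),("hob","side"),("hob","top"),("chest_drawer0_handle","top")]:
    for q in models.outline_of(t,P[n])[:2]: print(t,n,round(q["conf"],2),q["location"],q["pixels"].sum())
```

```text
(array([ 0.5787, -0.179 ,  0.0949]), [np.float64(0.0007448616024299165), np.float64(0.0007448616024297598)])
chest side 0.79 [337.7, 187.7] 2535
chest top 0.59 [250.6, 200.2] 4503
hob side 0.84 [353.8, 254.0] 3450
hob top 0.59 [354.1, 150.3] 4253
chest_drawer0_handle top 0.66 [264.9, 225.9] 1032
```

View pics/b1.png

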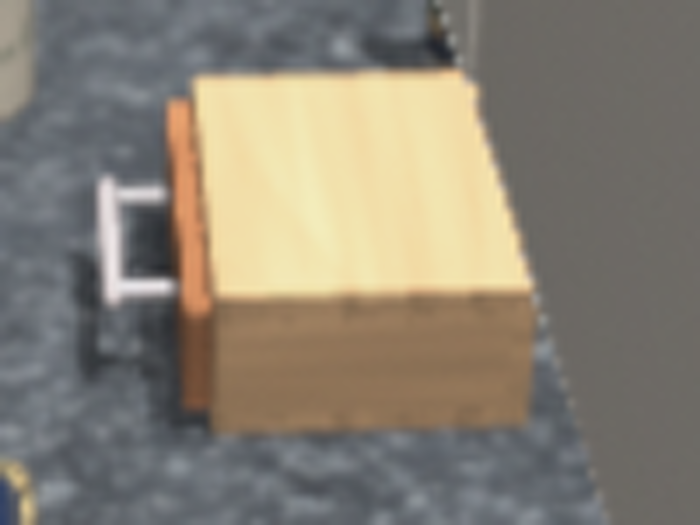

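View pics/b2.png

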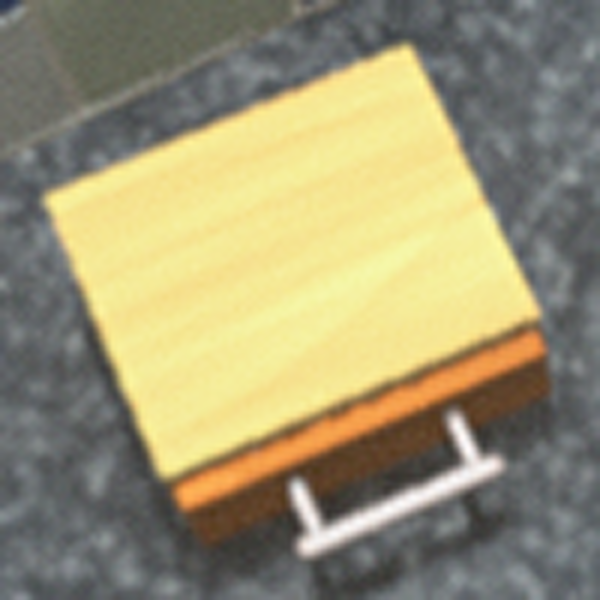

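View pics/b3.png

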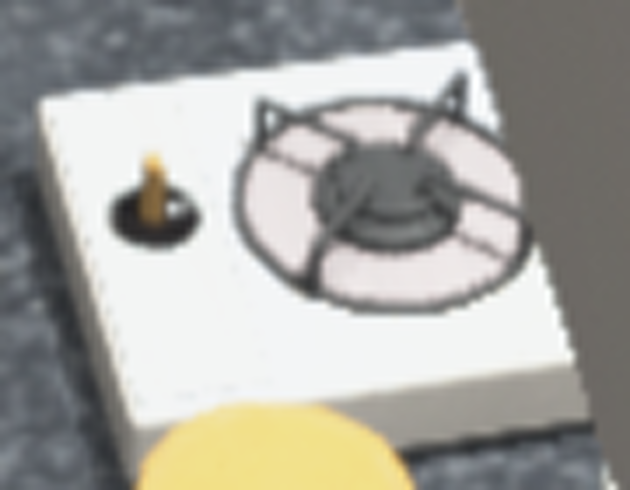

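View pics/b4.png

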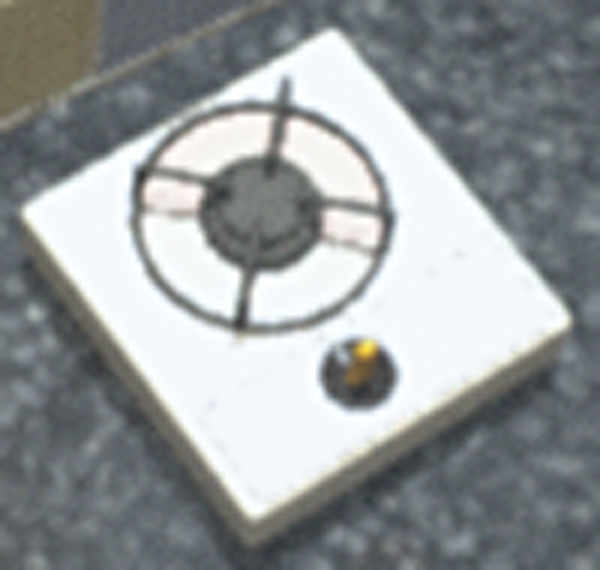

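```bash
cat > fit.py <<'E'
from h import *
from scipy.optimize import least_squares
np.set_printoptions(precision=4,suppress=True)
P={n:optics.read_camera(n) for n in("side","top")}
def cv(uv,o,s): return [(uv[0]+.5)/s-.5+o[0],(uv[1]+.5)/s-.5+o[1]]
def fit(obs,x0):
    def R(x):
        c,s=np.cos(x[2]),np.sin(x[2]);r=[]
        for n,X,uv in obs:
            W=np.array([x[0]+c*X[0]-s*X[1],x[1]+s*X[0]+c*X[1],X[2]]); r+=list(proj(P[n],W)[0]-uv)
        return r
    q=least_squares(R,x0); return q.x,np.array(q.fun).reshape(-1,2)
S=lambda u,v:cv((u,v),(290,145),7)
T=lambda u,v:cv((u,v),(200,150),6)
# body corners: front face of the body at x=-.09
ob=[("side",(-.09,.1,.09),S(193,76)),("side",(-.09,-.1,.09),S(215,297)),("side",(.09,-.1,.09),S(532,290)),("side",(-.09,-.1,0),S(212,432)),("side",(.09,-.1,0),S(525,420)),
("top",(.09,.1,.09),T(45,198)),("top",(.09,-.1,.09),T(410,44)),("top",(-.09,-.1,.09),T(541,320)),("top",(-.09,.1,.09),T(165,478))]
x,r=fit(ob,[.66,.18,0]);print("chest",x);print(r)
for y in(1,-1):
    print(tri([P["side"],P["top"]],[S(107,182) if y>0 else S(113,300),T(303,547) if y>0 else T(497,463)]))
S2=lambda u,v:cv((u,v),(310,215),7)
T2=lambda u,v:cv((u,v),(305,105),6)
ob=[("side",(-.11,.105,.055),S2(40,100)),("top",(.11,.105,.055),T2(22,212)),("top",(.11,-.105,.055),T2(335,30)),("top",(-.11,-.105,.055),T2(572,322)),("top",(-.11,.105,.055),T2(250,520))]
x,r=fit(ob,[.65,-.18,0]);print("hob",x);print(r)
print("tip",tri([P["side"],P["top"]],[S2(152,160),T2(366,350)]))
for n,tick,col in(("side",S2(174,208),S2(155,217)),("top",T2(344,353),T2(359,373))):
    t=atz(P[n],tick,.06);c=atz(P[n],col,.06);d=t-c;print(n,"tick",t,"collar",c,np.degrees(np.arctan2(d[1],d[0])),np.hypot(*d[:2]))
# mug
for t in["mug_mid","sardine_mid","salt_mid"]:
    for n in P:
        for q in models.outline_of(t,P[n])[:1]: print(t,n,q["conf"],q["location"])
E
python3 fit.py
python3 - <<'E'
import sys; sys.path.insert(0,'.')
from h import *
p=optics.read_camera("side"); print(atz(p,[284,147],.05))
p=optics.read_camera("top"); print(atz(p,[204,289],.05))
E
```

```text
chest [ 0.6619  0.181  -0.066 ]
[[-1.7313  0.1712]
 [-2.3208 -0.23  ]
 [ 2.9498 -0.2618]
 [-2.1706  0.1603]
 [ 2.0477  0.7569]
 [-0.8347 -2.6631]
 [-0.9646 -1.8767]
 [ 0.5626  1.3894]
 [ 0.2107  2.0306]]
(array([0.533 , 0.2401, 0.0551]), [np.float64(0.00012482862588752798), np.float64(0.0001248286258871203)])
(array([0.5265, 0.1361, 0.0532]), [np.float64(3.386093264826796e-05), np.float64(3.3860932648363274e-05)])
hob [ 0.6511 -0.1836  0.0829]
[[-1.1738 -1.0223]
 [-0.8091 -0.9151]
 [ 0.1032 -1.0108]
 [ 0.7108 -0.1405]
 [ 0.1739  0.392 ]]
tip (array([ 0.5758, -0.1781,  0.0914]), [np.float64(0.0005583469503030759), np.float64(0.0005583469503031947)])
side tick [ 0.5874 -0.177   0.06  ] collar [ 0.5781 -0.1819  0.06  ] 27.501035349510374 0.010487227404388608
top tick [ 0.591  -0.1776  0.06  ] collar [ 0.5773 -0.1786  0.06  ] 3.9864132955599065 0.013764351699961846
mug_mid side 0.83 [285.0, 148.8]
mug_mid top 0.92 [203.2, 289.2]
sardine_mid side 0.72 [282.7, 222.9]
sardine_mid top 0.68 [340.1, 233.2]
salt_mid side 0.66 [311.4, 311.4]
salt_mid top 0.65 [440.9, 156.7]
[0.46414801 0.4237567  0.05      ]
[0.46779408 0.42007136 0.05      ]
```

Run:
```python
from h import *
ims=[]
for n,c in(("side",(320,228,346,256)),("top",(352,150,378,178))):
    im=np.zeros((28,26,3))
    for _ in range(1): im=optics.read_camera(n)["pixels"][c[1]:c[3],c[0]:c[2]]
    ims.append(cv2.resize(im,None,fx=15,fy=15,interpolation=cv2.INTER_NEAREST))
    print(im.astype(int).min(2)[6:22] )
cv2.imwrite("pics/c.png",np.hstack(ims))
```

```text
[[243 243 243 243 243 243 243 243 243 243 243 243 243 243 243 243 243 243
  243 243 243 243 243 243 232 223]
 [243 243 243 243 243 243 243 243 243 243 243 242 242 243 243 243 243 243
  243 243 243 243 243 242 220 180]
 [243 243 243 243 243 243 243 243 243 243 234 224 224 241 243 243 243 242
  243 243 243 243 243 242 219 153]
 [243 243 243 243 243 243 244 243 243 243 210 167 175 236 243 243 243 242
  243 243 243 243 243 241 197 135]
 [241 243 243 243 243 243 243 243 243 242 176 122 133 212 241 243 243 243
  243 243 243 243 243 221 152 123]
 [240 243 243 243 243 243 243 243 243 241 163  92  96 163 238 243 243 243
  241 242 243 243 242 182 126 150]
 [242 243 243 243 243 243 243 243 242 239 157  76  74 138 233 242 243 243
  242 236 242 243 241 172 124 172]
 [240 243 243 243 243 243 242 241 221 188 110  66  67  98 170 211 238 242
  243 240 243 243 241 169 127 199]
 [226 241 243 243 243 242 221 188 136  92  65  61  64  64  80 121 181 225
  241 243 243 243 233 156 131 204]
 [228 242 243 243 243 231 157  92  59  45  54  61  64  64  93 102 140 187
  237 242 239 242 236 158 134 212]
 [227 238 
[... 1689 characters left out ...]
64  69  77
  149 237 248 245 244 245 245 245]
 [245 245 245 246 248 244 158  81  73  84  98  73  58  57  61  67  72  74
  118 200 246 248 245 245 243 245]
 [244 245 245 245 248 241 148  71  78  83  80  66  61  59  64  75  78  68
  103 188 246 247 246 244 244 246]
 [245 245 244 245 247 242 164  88  78  85  85  72  56  59  63  74  77  76
  115 198 245 246 245 244 245 246]
 [245 246 245 246 247 247 199 112  76  89  81  67  53  54  61  73  79  80
  141 230 247 246 245 246 244 243]
 [243 245 246 244 247 248 239 143  85  88  84  67  51  57  67  77  75 103
  181 246 247 246 243 246 244 236]
 [244 245 244 245 244 248 244 198 143 104  85  75  76  71  76  79 107 148
  231 247 247 246 245 246 245 234]]
```

View pics/c.png

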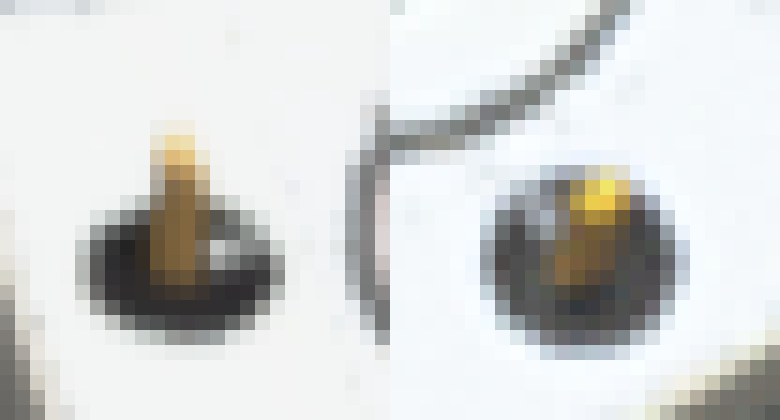

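```bash
cat > rend.py <<'E'
from h import *
from scipy.optimize import least_squares, minimize
np.set_printoptions(precision=4,suppress=True)
P={n:optics.read_camera(n) for n in("side","top")}
crop={"side":(320,228,346,256),"top":(352,150,378,178)}
SS=16
def rend(n,x):
    # x: cx,cy,theta, tick r0,r1,w ; per-camera 2px shift
    cx,cy,th,r0,r1,w=x[:6]; sh=x[6:8] if n=="side" else x[8:10]
    c=crop[n];W,H=c[2]-c[0],c[3]-c[1]
    im=np.full((H*SS,W*SS),244.,np.float32)
    def poly(X,v):
        uv=proj(P[n],np.array(X))+sh-[c[0],c[1]]; q=((uv+.5)*SS-.5)*16
        cv2.fillConvexPoly(im,cv2.convexHull(np.round(q).astype(np.int32)),v,cv2.LINE_8,4)
    a=np.linspace(0,2*np.pi,60)
    circ=lambda r,z:np.c_[cx+r*np.cos(a),cy+r*np.sin(a),0*a+z]
    poly(np.r_[circ(.021,.055),circ(.021,.060)],48. if n=="side" else 75.)
    R=lambda l,z:[cx+np.cos(th)*l[0]-np.sin(th)*l[1],cy+np.sin(th)*l[0]+np.cos(th)*l[1],z]
    poly([R((r,s),.0602) for r in(r0,r1) for s in(-w/2,w/2)],235.)
    b=np.linspace(np.arccos(2/7.),2*np.pi-np.arccos(2/7.),40)
    L=[(.007*np.cos(t),.007*np.sin(t)) for t in b]
    poly([R(l,z) for l in L for z in(.06,.093)],66.)
    poly([R(l,.093) for l in L],150. if n=="side" else 70.)
    im=cv2.GaussianBlur(im,(0,0),x[10]*SS)
    return cv2.resize(im,(W,H),interpolation=cv2.INTER_AREA)
def cost(x,full=False):
    r=[]
    for n in P:
        c=crop[n]; I=P[n]["pixels"][c[1]:c[3],c[0]:c[2]].min(2).astype(float)
        d=np.clip(rend(n,x)-I,-80,80); m=np.zeros_like(d)
        if n=="side": m[9:22,4:20]=1
        else: m[10:23,5:20]=1
        r.append((d*m).ravel())
    r=np.concatenate(r); return r if full else (r**2).mean()+ 3*((x[6:10])**2).sum()
if __name__=="__main__":
    best=[]
    for th in np.radians(np.arange(-30,61,10)):
        x0=np.array([.577,-.179,th,.010,.019,.003,0,0,0,0,.5])
        sim=np.vstack([x0]+[x0+np.eye(11)[i]*s for i,s in enumerate([.002,.002,.15,.003,.003,.001,.5,.5,.5,.5,.2])])
        q=minimize(cost,x0,method="Nelder-Mead",options=dict(maxiter=1500,initial_simplex=sim,xatol=1e-5,fatol=1e-3))
        print(np.degrees(th),q.fun,q.x[:2],np.degrees(q.x[2]),q.x[3:])
E
python3 rend.py
```

```text
-29.999999999999996 180.0885971788408 [ 0.5768 -0.18  ] -28.40241391304407 [ 0.0103  0.0221  0.0014  0.362   0.5262 -0.457   0.2586  0.906 ]
-20.0 183.65425651580347 [ 0.5773 -0.1797] -19.096563425764348 [ 0.0086  0.0133  0.0027  0.3339  0.4945 -0.3535  0.2951  0.8949]
-10.0 140.70519006510833 [ 0.5778 -0.1798] 11.814257856494516 [-0.0024  0.0211  0.0044  0.2242  0.2352 -0.3522  0.3277  0.8275]
0.0 141.4681043576701 [ 0.5775 -0.1798] 10.895121895937258 [-0.0037  0.0219  0.0043  0.2824  0.204  -0.4159  0.2842  0.8119]
10.0 140.46868929011995 [ 0.5777 -0.1796] 11.046687248187883 [-0.0016  0.0211  0.0046  0.2823  0.2231 -0.3198  0.3142  0.8313]
20.0 140.63972471237236 [ 0.5779 -0.1793] 11.679362546021757 [ 0.0004  0.0217  0.0041  0.2113  0.33   -0.1993  0.3426  0.8232]
29.999999999999996 140.16444061378567 [ 0.5781 -0.1792] 9.894997548749433 [ 0.0024  0.0211  0.0046  0.1597  0.3138 -0.1655  0.3257  0.8272]
40.0 141.03278495161018 [ 0.5781 -0.1782] 10.415519488284106 [0.004  0.0205 0.0042 0.1946 0.5978 0.1353 0.2028 0.8159]
50.0 141.11778978385675 [ 0.5781 -0.1789] 10.4003646422544 [ 0.0047  0.0219  0.0039  0.1714  0.4231 -0.0719  0.3212  0.8331]
59.99999999999999 143.69452045630052 [ 0.5784 -0.1793] 12.093379236425497 [ 0.0215 -0.0074  0.0037  0.0462  0.4271 -0.1399  0.49    0.8649]
```

```bash
cat >> h.py <<'E'
from scipy.spatial.transform import Rotation as Ro
def tool(s=None):
    s=s or env.get_state(); q=s["orientation"]; return Ro.from_quat([q[1],q[2],q[3],q[0]]).as_matrix()
def plan(tgt,yaw=None,n=10,s=None):
    """equal rows from the present pose; yaw = heading of tool y; returns delta in tool axes (cm) w/o turn, and turn"""
    s=s or env.get_state(); R=tool(s); d=R.T@(np.array(tgt)-s["tcp_pos"])*100
    y=R[:,1]; cur=np.arctan2(y[1],y[0]); out=dict(delta_cm=d.round(2),cur_yaw=round(cur,4))
    if yaw is not None:
        # turn about tool x (down): positive turn -> heading decreases
        t=cur-yaw; t=(t+np.pi)%(2*np.pi)-np.pi
        out["turn"]=round(t,4)
        a=t/n; rows=[];p=np.array(s["tcp_pos"]);Rc=R.copy()
        for i in range(n):
            want=s["tcp_pos"]+(np.array(tgt)-s["tcp_pos"])*(i+1)/n
            dd=Rc.T@(want-p)*100; rows.append([*dd.round(2),round(a,4)]); p=p+Rc@(dd/100); Rc=Rc@Ro.from_rotvec([a,0,0]).as_matrix()
        out["rows"]=rows
    return out
E
python3 - <<'E'
from h import *
np.set_printoptions(precision=4,suppress=True)
print(tool())
for y in(-.0635,np.pi-.0635):
    o=plan([.522,.1885,.2],y); print(o["delta_cm"],o["cur_yaw"],o["turn"]); print(*o["rows"],sep="\n")
E
```

```text
[[ 0.      0.3058 -0.9521]
 [-0.0001 -0.9521 -0.3058]
 [-1.      0.0001 -0.    ]]
[  3.13 -59.49 -55.46] -1.26 -1.1965
[np.float64(0.31), np.float64(-5.95), np.float64(-5.55), np.float64(-0.1196)]
[np.float64(0.31), np.float64(-5.24), np.float64(-6.22), np.float64(-0.1196)]
[np.float64(0.31), np.float64(-4.46), np.float64(-6.8), np.float64(-0.1196)]
[np.float64(0.31), np.float64(-3.62), np.float64(-7.28), np.float64(-0.1196)]
[np.float64(0.31), np.float64(-2.73), np.float64(-7.66), np.float64(-0.1196)]
[np.float64(0.31), np.float64(-1.79), np.float64(-7.93), np.float64(-0.1196)]
[np.float64(0.31), np.float64(-0.83), np.float64(-8.09), np.float64(-0.1196)]
[np.float64(0.31), np.float64(0.14), np.float64(-8.13), np.float64(-0.1196)]
[np.float64(0.31), np.float64(1.11), np.float64(-8.06), np.float64(-0.1196)]
[np.float64(0.31), np.float64(2.06), np.float64(-7.87), np.float64(-0.1196)]
[  3.13 -59.49 -55.46] -1.26 1.9451
[np.float64(0.31), np.float64(-5.95), np.float64(-5.55), np.float64(0.1945)]
[np.float64(0.31), np.float64(-6.91), np.float64(-4.29), np.float64(0.1945)]
[np.float64(0.31), np.float64(-7.61), np.float64(-2.88), np.float64(0.1945)]
[np.float64(0.31), np.float64(-8.02), np.float64(-1.35), np.float64(0.1945)]
[np.float64(0.31), np.float64(-8.13), np.float64(0.22), np.float64(0.1945)]
[np.float64(0.31), np.float64(-7.93), np.float64(1.79), np.float64(0.1945)]
[np.float64(0.31), np.float64(-7.44), np.float64(3.29), np.float64(0.1945)]
[np.float64(0.31), np.float64(-6.66), np.float64(4.67), np.float64(0.1945)]
[np.float64(0.31), np.float64(-5.63), np.float64(5.87), np.float64(0.1945)]
[np.float64(0.31), np.float64(-4.39), np.float64(6.84), np.float64(0.1945)]
```

Run:
```python
from h import *
o=plan([.52,.189,.2],-.0635,n=20)
for r in o["rows"]: print([float(v) for v in r])
```

```text
[0.16, -2.98, -2.76, -0.0598]
[0.16, -2.81, -2.94, -0.0598]
[0.16, -2.63, -3.1, -0.0598]
[0.16, -2.44, -3.25, -0.0598]
[0.16, -2.24, -3.39, -0.0598]
[0.16, -2.03, -3.52, -0.0598]
[0.16, -1.82, -3.64, -0.0598]
[0.16, -1.6, -3.74, -0.0598]
[0.16, -1.37, -3.83, -0.0598]
[0.16, -1.14, -3.9, -0.0598]
[0.16, -0.91, -3.96, -0.0598]
[0.16, -0.67, -4.01, -0.0598]
[0.16, -0.43, -4.04, -0.0598]
[0.16, -0.18, -4.06, -0.0598]
[0.16, 0.06, -4.06, -0.0598]
[0.16, 0.3, -4.05, -0.0598]
[0.16, 0.54, -4.03, -0.0598]
[0.16, 0.78, -3.99, -0.0598]
[0.16, 1.02, -3.93, -0.0598]
[0.16, 1.25, -3.87, -0.0598]
```

{"name": "servo_tool", "arguments": {"moves": [[0,-2.98,-2.76,-0.06,0],[0,-2.81,-2.94,-0.06,0],[0,-2.63,-3.1,-0.06,0],[0,-2.44,-3.25,-0.06,0],[0,-2.24,-3.39,-0.06,0],[0,-2.03,-3.52,-0.06,0],[0,-1.82,-3.64,-0.06,0],[0,-1.6,-3.74,-0.06,0],[0,-1.37,-3.83,-0.06,0],[0,-1.14,-3.9,-0.06,0]]}}

```text
clock: 3.2
tcp_pos: [0.3481, -0.1779, 0.2316]
orientation: [0.312, 0.635, 0.311, -0.635]
wrist_force: [0.8, -0.4, -0.6]
finger_gap: 0.0427
```

{"name": "servo_tool", "arguments": {"moves": [[0,-0.91,-3.96,-0.06,0],[0,-0.67,-4.01,-0.06,0],[0,-0.43,-4.04,-0.06,0],[0,-0.18,-4.06,-0.06,0],[0,0.06,-4.06,-0.06,0],[0,0.3,-4.05,-0.06,0],[0,0.54,-4.03,-0.06,0],[0,0.78,-3.99,-0.06,0],[0,1.02,-3.93,-0.06,0],[0,1.25,-3.87,-0.06,0]]}}

```text
clock: 4.45
tcp_pos: [0.519, 0.191, 0.2313]
orientation: [0.485, 0.514, 0.485, -0.514]
wrist_force: [0.3, -1.5, 0.2]
finger_gap: 0.0424
```

Run:
```python
from h import *
o=plan([.52,.189,.036],-.0635);print(o)
s=env.get_state();print(s["tcp_pos"],s["joint_pos"],s["finger_gap"],s["clock"])
P=[optics.read_camera(n) for n in("side","top")]
save(P[0],"d1.png",(260,110,390,220),6);save(P[1],"d2.png",(190,140,320,260),6)
```

```text
{'delta_cm': array([19.53,  0.11,  0.19]), 'cur_yaw': np.float64(-0.0578), 'turn': np.float64(0.0057), 'rows': [[np.float64(1.95), np.float64(0.01), np.float64(0.02), np.float64(0.0006)], [np.float64(1.95), np.float64(0.01), np.float64(0.02), np.float64(0.0006)], [np.float64(1.95), np.float64(0.01), np.float64(0.02), np.float64(0.0006)], [np.float64(1.95), np.float64(0.01), np.float64(0.02), np.float64(0.0006)], [np.float64(1.95), np.float64(0.01), np.float64(0.02), np.float64(0.0006)], [np.float64(1.95), np.float64(0.01), np.float64(0.02), np.float64(0.0006)], [np.float64(1.95), np.float64(0.01), np.float64(0.02), np.float64(0.0006)], [np.float64(1.95), np.float64(0.01), np.float64(0.02), np.float64(0.0006)], [np.float64(1.95), np.float64(0.01), np.float64(0.02), np.float64(0.0006)], [np.float64(1.95), np.float64(0.01), np.float64(0.02), np.float64(0.0006)]]}
[0.51898016 0.19099857 0.2313417 ] [ 2.07590498e-01  2.69997591e-01 -1.27930736e-02  1.28765425e+00
 -2.17620694e-04  1.83623672e+00] 0.04240011109896291 4.45
```

{"name": "servo_tool", "arguments": {"moves": [[3,0.25,0.2,0,0],[3,0,0,0,0],[3,0,0,0,0],[2,0,0,0,0],[2,0,0,0,0],[1,0,0,0,0],[1,0,0,0,0],[1,0,0,0,0],[0,0,0,0,0],[0,0,0,0,0]]}}

```text
clock: 5.8
tcp_pos: [0.5212, 0.1876, 0.0716]
orientation: [0.485, 0.515, 0.485, -0.515]
wrist_force: [-1.7, -0.1, -0.9]
finger_gap: 0.043
```

Run:
```python
from h import *
s=env.get_state();print(s["tcp_pos"],s["joint_pos"],s["finger_gap"],s["clock"],s["wrist_force"])
P=[optics.read_camera(n) for n in("side","top")]
a=cv2.resize(P[0]["pixels"][110:220,270:370],None,fx=4,fy=4);b=cv2.resize(P[1]["pixels"][165:275,210:310],None,fx=4,fy=4)
cv2.imwrite("pics/d3.png",np.hstack([a,b]))
```

```text
[0.52116553 0.18756872 0.07162526] [ 2.00582042e-01  3.71866107e-01 -2.79174771e-01  9.19175035e-01
 -9.58450894e-05  1.83130298e+00] 0.04301475062867013 5.8 [-1.65549181 -0.09424561 -0.94498116]
```

View pics/d3.png

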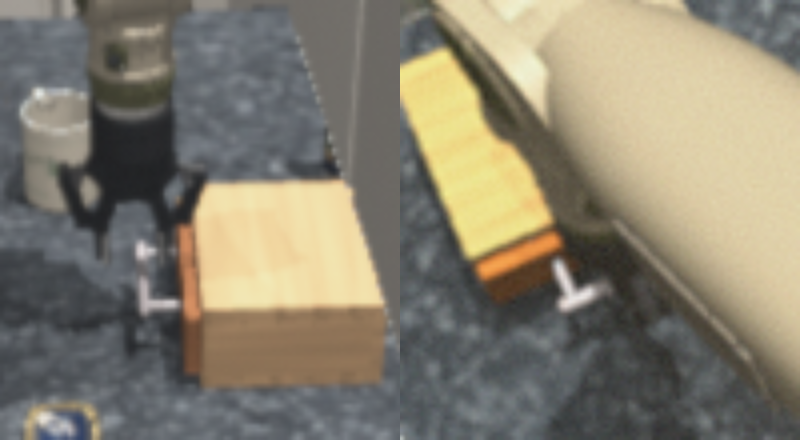

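The side view shows the fingers straddling the handle, the rear one between the bar and the drawer front. I'll go down, then close.

{"name": "servo_tool", "arguments": {"moves": [[0.5,0,0,0,0],[0.5,0,0,0,0],[0.5,0,0,0,0],[0.5,0,0,0,0],[0.5,0,0,0,0],[0.5,0,0,0,0],[0.5,0,0,0,0],[0,0,0,0,0],[0,0,0,0,0.3],[0,0,0,0,0.5]], "grip_force": 25}}

```text
clock: 7.15
tcp_pos: [0.5214, 0.1875, 0.0366]
orientation: [0.485, 0.515, 0.485, -0.514]
wrist_force: [0.3, -0.4, 0.4]
finger_gap: 0.0218
```

{"name": "servo_tool", "arguments": {"moves": [[0,0.4,0,0,0.5],[0,0.4,0,0,0.6],[0,0,0,0,1],[0,0,0,0,1],[0,0,0,0,1],[0,0,0,0,1],[0,-0.5,0,0,1],[0,-1,0,0,1],[0,-1,0,0,1],[0,-1,0,0,1]]}}

```text
clock: 8.4
tcp_pos: [0.493, 0.1891, 0.0364]
orientation: [-0.485, -0.515, -0.485, 0.515]
wrist_force: [0.5, -0.4, 1.5]
finger_gap: 0.01
```

{"name": "servo_tool", "arguments": {"moves": [[0,-1,0,0,1],[0,-1,0,0,1],[0,-1,0,0,1],[0,-1,0,0,1],[0,-1,0,0,1],[0,-1,0,0,1],[0,-0.8,0,0,1],[0,-0.6,0,0,1],[0,-0.4,0,0,1],[0,0,0,0,1]]}}

```text
clock: 9.65
tcp_pos: [0.4153, 0.1937, 0.0363]
orientation: [-0.485, -0.514, -0.485, 0.515]
wrist_force: [-2.0, -2.1, 6.0]
finger_gap: 0.01
```

Run:
```python
from h import *
s=env.get_state();print(s["tcp_pos"],s["joint_pos"],s["finger_gap"],s["clock"],s["wrist_force"])
P=[optics.read_camera(n) for n in("side","top")]
a=cv2.resize(P[0]["pixels"][110:220,270:370],None,fx=4,fy=4);b=cv2.resize(P[1]["pixels"][165:275,210:310],None,fx=4,fy=4)
cv2.imwrite("pics/d4.png",np.hstack([a,b]))
```

```text
[0.41531582 0.19368364 0.03629683] [ 2.60930654e-01  2.51659785e-01 -5.58685469e-01  7.61403026e-01
 -5.19206686e-05  1.89159980e+00] 0.009974309466902148 9.65 [-1.97369812 -2.05042844  6.03656639]
```

View pics/d4.png

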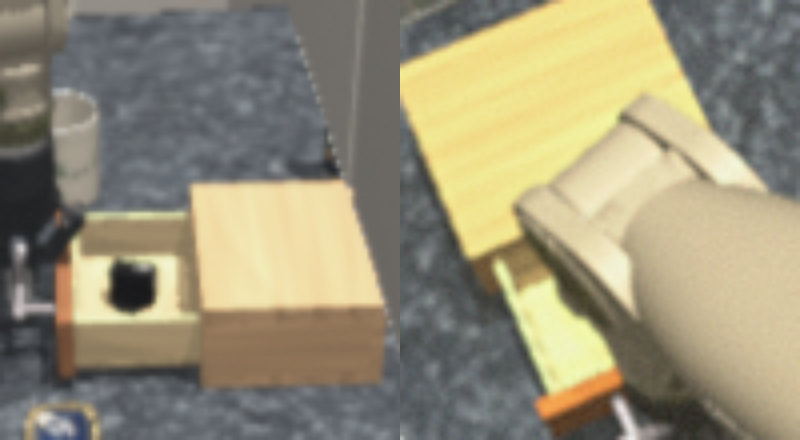

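The side view shows the drawer open with the black knob at about (303,181) in full-image pixels. I'll release, lift and move aside for a clear look.

{"name": "servo_tool", "arguments": {"moves": [[0,0,0,0,0.3],[0,0,0,0,0.3],[0,0,0,0,0.3],[-2,0,0,0,0.3],[-4,0,0,0,0.3],[-5,0,0,0,0],[-3,0,4,0,0],[0,0,5,0,0],[0,0,5,0,0],[0,0,5,0,0]]}}

```text
clock: 11.0
tcp_pos: [0.4046, 0.0028, 0.1764]
orientation: [0.485, 0.515, 0.485, -0.514]
wrist_force: [1.1, -0.5, -1.1]
finger_gap: 0.0429
```

{"name": "servo_tool", "arguments": {"moves": [[0,0,5,0,0],[0,0,5,0,0],[0,0,4,0,0],[0,0,0,0,0],[0,0,0,0,0],[0,0,0,0,0],[0,0,0,0,0],[0,0,0,0,0],[0,0,0,0,0],[0,0,0,0,0]]}}

```text
clock: 12.25
tcp_pos: [0.3963, -0.1355, 0.1763]
orientation: [-0.485, -0.515, -0.485, 0.515]
wrist_force: [-0.2, -0.5, -0.8]
finger_gap: 0.0429
```

Run:
```python
from h import *
np.set_printoptions(precision=4,suppress=True)
s=env.get_state();print(s["tcp_pos"],s["joint_pos"],s["finger_gap"],s["clock"],s["wrist_force"])
P=[optics.read_camera(n) for n in("side","top")]
a=cv2.resize(P[0]["pixels"][140:220,270:370],None,fx=4,fy=4);b=cv2.resize(P[1]["pixels"][180:260,210:310],None,fx=4,fy=4)
cv2.imwrite("pics/e1.png",np.hstack([a,b]))
save(P[0],"e1s.png");save(P[1],"e1t.png")
for t in["knob_mid","knob_mark","knob_seat","chest_drawer0_handle"]:
    U=[]
    for p in P:
        r=models.pinpoint(t,p); print(t,[(np.round(q["location"],1),round(q["conf"],2)) for q in r[:2]])
        if r: U.append((p,r[0]["location"]))
    if len(U)==2: print(tri(*zip(*U)))
```

```text
[ 0.3963 -0.1355  0.1763] [-0.5216  0.039  -0.4268  1.1048 -0.0001  1.1089] 0.04293890061360212 12.25 [-0.1818 -0.4581 -0.8266]
knob_mid [(array([304. , 180.9]), 0.67), (array([284.4, 223.5]), 0.36)]
knob_mid [(array([267.3, 239.2]), 0.71)]
(array([0.5218, 0.1928, 0.0398]), [np.float64(0.0038617765198149835), np.float64(0.0038617765198147498)])
knob_mark [(array([304.4, 178.5]), 0.48)]
knob_mark [(array([264.5, 233.1]), 0.48)]
(array([0.5302, 0.1916, 0.0547]), [np.float64(0.0035524561631536332), np.float64(0.0035524561631536055)])
knob_seat [(array([304.8, 181. ]), 0.5)]
knob_seat [(array([265.8, 237.9]), 0.7)]
(array([0.5264, 0.1947, 0.0383]), [np.float64(0.0023070705304383578), np.float64(0.002307070530438435)])
chest_drawer0_handle [(array([275.1, 178.8]), 0.72), (array([282.4, 148.4]), 0.69)]
chest_drawer0_handle [(array([285.6, 270.3]), 0.61)]
(array([0.4105, 0.19  , 0.0585]), [np.float64(0.00744652866454347), np.float64(0.007446528664543402)])
```

View pics/e1.png

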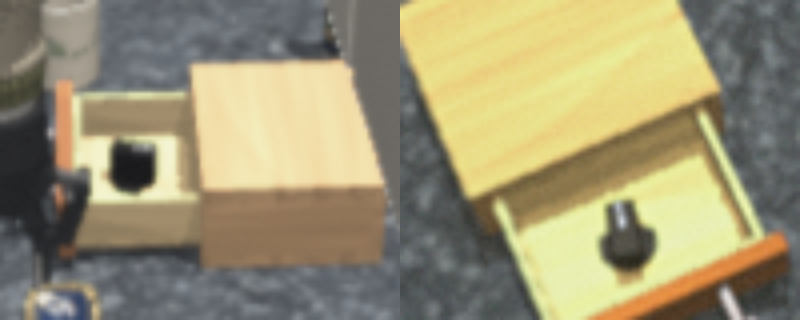

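Run:
```python
from h import *
P=[optics.read_camera(n) for n in("side","top")]
ims=[]
for p,c in((P[0],(290,166,318,194)),(P[1],(252,224,280,252))):
    ims.append(cv2.resize(p["pixels"][c[1]:c[3],c[0]:c[2]],None,fx=14,fy=14,interpolation=cv2.INTER_NEAREST))
    print(p["pixels"][c[1]:c[3],c[0]:c[2]].astype(int).min(2)[5:27,3:24])
cv2.imwrite("pics/e2.png",np.clip(np.hstack(ims)*1.6,0,255).astype(np.uint8))
```

```text
[[ 96  96  96  96  96  97  96  96  98  98  98  99 100 101 103 103 104 105
  104 105 105]
 [ 98  97  98  97  97  98  99  99  99 100  99  99 100 101 104 104 105 104
  107 109 106]
 [107 109 110 108 108 110 111 114 116 117 116 120 121 123 129 132 131 131
  133 136 119]
 [158 171 172 163 156 126 106 121 143 148 149 168 174 176 180 182 184 184
  188 189 175]
 [193 200 200 194 170 113  78  89 110 114 120 137 143 153 154 165 194 204
  209 212 200]
 [202 205 204 198 145  81  53  53  57  68 113 129 136 162 146 130 172 201
  211 213 202]
 [202 205 204 197 123  60  44  43  44  53  92 101 107 126 113 111 158 198
  210 213 201]
 [203 205 204 197 115  49  35  36  37  38  47  52  54  61  59  87 153 196
  209 213 201]
 [203 205 204 197 114  45  27  29  28  28  30  31  33  32  37  74 152 195
  208 212 200]
 [204 206 204 196 113  45  25  27  26  28  27  27  26  26  31  71 151 196
  207 210 198]
 [199 205 201 193 111  44  27  28  26  25  25  27  28  25  32  70 152 196
  205 207 197]
 [191 202 175 158  90  38  26  25  27  28  28  27  28  27  29  66 151 195
  205 206 196]
 [189 200 155 130  75  35  28  2
[... 2117 characters left out ...]
2 174 160 102  69  55  54  62  53  54  50  52  33  42  63  69
  109 165 184]
 [172 175 179 179 168 121  74  58  37  45  36  35  25  26  34  31  49  84
  134 169 175]
 [176 178 181 180 169 143 106  77  49  27  40  30  30  37  28  41  72 111
  160 169 167]
 [175 177 176 177 185 170 150 119  74  42  35  39  28  35  34  61 103 143
  164 168 163]
 [175 175 177 178 180 184 177 161 115  75  60  47  52  63  63  91 142 157
  164 166 170]
 [182 180 181 182 180 187 184 175 146 108  89  85  78  86  92 111 151 162
  165 168 170]
 [177 181 175 182 180 181 179 177 165 123  99 100  95 104 103 118 156 168
  171 167 170]
 [183 181 179 175 179 170 174 170 163 129 107 104 113 129 137 142 165 168
  170 161 153]]
```

View pics/e2.png

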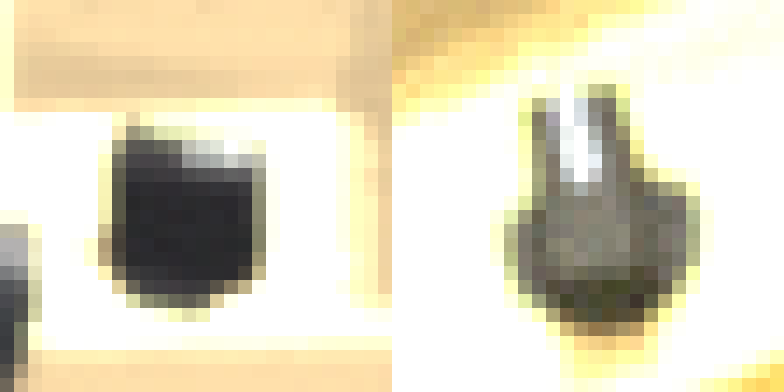

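```bash
cat > rk.py <<'E'
from h import *
from scipy.optimize import minimize
np.set_printoptions(precision=4,suppress=True)
P={n:optics.read_camera(n) for n in("side","top")}
crop={"side":(290,166,318,194),"top":(252,224,280,252)}
SS=16
def rend(n,x):
    cx,cy,th,r0,w=x[:5]; sh=x[5:7] if n=="side" else x[7:9]
    c=crop[n];W,H=c[2]-c[0],c[3]-c[1]
    im=np.full((H*SS,W*SS),204. if n=="side" else 172.,np.float32)
    def poly(X,v):
        uv=proj(P[n],np.array(X))+sh-[c[0],c[1]]; q=((uv+.5)*SS-.5)*16
        cv2.fillConvexPoly(im,cv2.convexHull(np.round(q).astype(np.int32)),float(v),cv2.LINE_8,4)
    a=np.linspace(0,2*np.pi,60)
    circ=lambda r,z:np.c_[cx+r*np.cos(a),cy+r*np.sin(a),0*a+z]
    poly(np.r_[circ(.0225,.022),circ(.0225,.026)],30 if n=="side" else 40)
    poly(circ(.0225,.026),30 if n=="side" else 66)
    R=lambda l:[cx+np.cos(th)*l[0]-np.sin(th)*l[1],cy+np.sin(th)*l[0]+np.cos(th)*l[1],l[2]]
    hx,hy=.0215,.011
    box=[R((sx*hx,sy*hy,z)) for sx in(1,-1) for sy in(1,-1) for z in(.026,.062)]
    poly(box,27 if n=="side" else 58)
    if n=="top": poly([R((-hx,sy*hy,z)) for sy in(1,-1) for z in(.026,.062)],32)
    poly([R((sx*hx,sy*hy,.062)) for sx in(1,-1) for sy in(1,-1)],45 if n=="side" else 73)
    poly([R((r,s,.062)) for r in(r0,hx) for s in(-w/2,w/2)],200)
    im=cv2.GaussianBlur(im,(0,0),x[9]*SS)
    return cv2.resize(im,(W,H),interpolation=cv2.INTER_AREA)
def cost(x):
    r=[]
    for n in P:
        c=crop[n]; I=P[n]["pixels"][c[1]:c[3],c[0]:c[2]].min(2).astype(float)
        d=np.clip(rend(n,x)-I,-60,60); m=np.zeros_like(d)
        if n=="side": m[9:23,5:21]=1
        else: m[7:25,5:24]=1
        r.append((d*m).ravel())
    r=np.concatenate(r); return (r**2).mean()+ 3*((x[5:9])**2).sum()
if __name__=="__main__":
    R=[]
    for th in np.radians(np.arange(-30,41,10)):
        x0=np.array([.523,.193,th,.0,.004,0,0,0,0,.6])
        sim=np.vstack([x0]+[x0+np.eye(10)[i]*s for i,s in enumerate([.004,.004,.15,.004,.001,.5,.5,.5,.5,.2])])
        q=minimize(cost,x0,method="Nelder-Mead",options=dict(maxiter=1500,initial_simplex=sim,xatol=1e-5,fatol=1e-3))
        print(np.degrees(th),q.fun,q.x[:2],np.degrees(q.x[2]),q.x[3:]);R.append((q.fun,q.x))
    x=min(R,key=lambda a:a[0])[1]
    o=[]
    for n in P:
        c=crop[n]; I=P[n]["pixels"][c[1]:c[3],c[0]:c[2]].min(2)
        o.append(np.vstack([I,np.clip(rend(n,x),0,255).astype(np.uint8)]))
    cv2.imwrite("pics/rk.png",cv2.resize(np.hstack(o),None,fx=9,fy=9,interpolation=cv2.INTER_NEAREST))
E
python3 rk.py
```

```text
-29.999999999999996 92.01957500531212 [0.5178 0.1946] -14.951061362554645 [-0.0003  0.0059  0.7492 -0.4106 -0.5797 -0.3918  0.8815]
-20.0 91.64924859452526 [0.5206 0.1948] -15.05932900019793 [-0.0018  0.0053  0.0119 -0.4437 -0.1352  0.2906  0.8233]
-10.0 89.16317171485018 [0.5204 0.1946] -14.865632449268562 [-0.0008  0.0056  0.0599 -0.3418 -0.1925  0.3649  0.8174]
0.0 90.02398014110055 [0.5212 0.1954] -15.627491100825056 [-0.001   0.0052 -0.1349 -0.2159  0.1304  0.3933  0.8341]
10.0 88.56694273516024 [0.5213 0.1956] -14.76414308189934 [-0.0006  0.0056 -0.1334 -0.1971  0.2633  0.487   0.8131]
20.0 90.25827849344378 [0.5202 0.1953] -15.146476932910842 [-0.0005  0.0053  0.1394 -0.1414 -0.0572  0.197   0.7978]
29.999999999999996 89.73151182338069 [0.5215 0.1946] -14.9313509179919 [-0.      0.0072 -0.2084 -0.4319 -0.0618  0.5424  0.8893]
40.0 92.58594999460006 [0.5207 0.1952] -14.92625133085869 [ 0.0004  0.0051  0.002  -0.2826  0.0269  0.5391  0.8835]
```

View pics/rk.png

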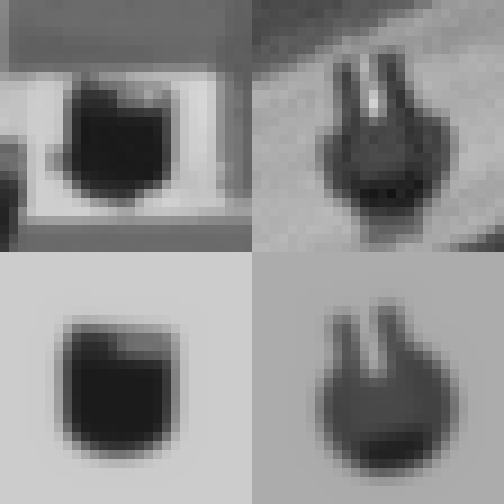

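Run:
```python
from h import *
o=plan([.521,.195,.15],1.311,n=10)
print(o["delta_cm"],o["turn"])
for r in o["rows"]: print([float(v) for v in r])
```

```text
[  2.63  10.46 -33.75] -1.3711
[0.26, 1.05, -3.38, -0.1371]
[0.26, 1.5, -3.2, -0.1371]
[0.26, 1.92, -2.97, -0.1371]
[0.26, 2.31, -2.68, -0.1371]
[0.26, 2.65, -2.33, -0.1371]
[0.26, 2.95, -1.95, -0.1371]
[0.26, 3.19, -1.53, -0.1371]
[0.26, 3.36, -1.08, -0.1371]
[0.26, 3.48, -0.61, -0.1371]
[0.26, 3.53, -0.13, -0.1371]
```

{"name": "servo_tool", "arguments": {"moves": [[0.2,1.05,-3.38,-0.137,0],[0.2,1.5,-3.2,-0.137,0],[0.2,1.92,-2.97,-0.137,0],[0.2,2.31,-2.68,-0.137,0],[0.2,2.65,-2.33,-0.137,0],[0.2,2.95,-1.95,-0.137,0],[0.3,3.19,-1.53,-0.137,0],[0.3,3.36,-1.08,-0.137,0],[0.3,3.48,-0.61,-0.137,0],[0.3,3.53,-0.13,-0.137,0]]}}

```text
clock: 14.2
tcp_pos: [0.5215, 0.1962, 0.1521]
orientation: [0.701, 0.09, 0.701, -0.09]
wrist_force: [0.1, -0.3, 0.1]
finger_gap: 0.0424
```

Run:
```python
from h import *
o=plan([.521,.195,.08],1.311,n=1)
print(o,env.get_state()["clock"])
```

```text
{'delta_cm': array([ 7.21, -0.13, -0.02]), 'cur_yaw': np.float64(1.3146), 'turn': np.float64(0.0036), 'rows': [[np.float64(7.21), np.float64(-0.13), np.float64(-0.02), np.float64(0.0036)]]} 14.2
```

{"name": "servo_tool", "arguments": {"moves": [[2,-0.1,0,0,0],[2,0,0,0,0],[2,0,0,0,0],[1.5,0,0,0,0],[1,0,0,0,0],[1,0,0,0,0],[1,0,0,0,0],[0.8,0,0,0,0],[0.5,0,0,0,0],[0,0,0,0,0]]}}

```text
clock: 15.45
tcp_pos: [0.5207, 0.194, 0.0339]
orientation: [0.701, 0.092, 0.701, -0.092]
wrist_force: [-0.6, 0.1, 0.5]
finger_gap: 0.0429
```

Run:
```python
from h import *
s=env.get_state();print(s["tcp_pos"],s["joint_pos"],s["finger_gap"],s["clock"],s["wrist_force"])
P=[optics.read_camera(n) for n in("side","top")]
a=cv2.resize(P[0]["pixels"][130:220,270:370],None,fx=4,fy=4);b=cv2.resize(P[1]["pixels"][180:270,210:310],None,fx=4,fy=4)
cv2.imwrite("pics/f1.png",np.hstack([a,b]))
```

```text
[0.52065275 0.19401672 0.03391957] [ 2.12252381e-01  4.14676630e-01 -3.19667497e-01  8.37081165e-01
 -6.36633283e-05  4.73081050e-01] 0.042869083176938175 15.45 [-0.59011108  0.11134858  0.51769655]
```

View pics/f1.png

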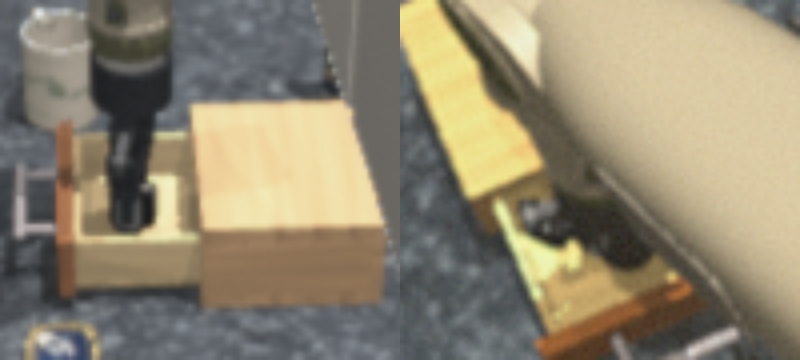

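The side view shows the finger over the knob at about (303,180). I'll lower 3 mm, grip and lift.

{"name": "servo_tool", "arguments": {"moves": [[0.3,0,0,0,0.2],[0,0,0,0,0.4],[0,0,0,0,1],[0,0,0,0,1],[0,0,0,0,1],[0,0,0,0,1],[0,0,0,0,1],[-1,0,0,0,1],[-2,0,0,0,1],[-3,0,0,0,1]], "grip_force": 50}}

```text
clock: 16.8
tcp_pos: [0.5199, 0.1939, 0.0914]
orientation: [0.7, 0.092, 0.702, -0.092]
wrist_force: [-0.2, 0.2, 1.0]
finger_gap: 0.0215
```

{"name": "servo_tool", "arguments": {"moves": [[-3,0,0,0,1],[-3,0,0,0,1],[-2,0,0,0,1],[0,0,0,0,1],[0,0,0,0,1],[0,0,0,0,1],[0,0,0,0,1],[0,0,0,0,1],[0,0,0,0,1],[0,0,0,0,1]]}}

```text
clock: 18.05
tcp_pos: [0.5209, 0.1941, 0.1712]
orientation: [0.701, 0.092, 0.701, -0.092]
wrist_force: [0.2, 0.3, -1.4]
finger_gap: 0.0213
```

Run:
```python
from h import *
s=env.get_state();print(s["tcp_pos"],s["joint_pos"],s["finger_gap"],s["clock"],s["wrist_force"])
P=[optics.read_camera(n) for n in("side","top")]
a=cv2.resize(P[0]["pixels"][110:220,270:370],None,fx=4,fy=4);b=cv2.resize(P[1]["pixels"][160:270,210:310],None,fx=4,fy=4)
cv2.imwrite("pics/f2.png",np.hstack([a,b]))
th=.19; 
for th in(.15,.19):
    o=plan([.5778-0.,-.1795,s["tcp_pos"][2]],th+np.pi/2,n=10); print(o["delta_cm"],o["cur_yaw"],o["turn"])
for r in o["rows"]: print([float(v) for v in r])
```

```text
[0.52089741 0.19408129 0.1712402 ] [ 2.12282748e-01  3.00767994e-01 -1.19922454e-01  1.15013478e+00
 -8.07403328e-05  4.73075558e-01] 0.02126691372201823 18.05 [ 0.23019656  0.3441374  -1.35333467]
[ 1.000e-02 -3.463e+01  1.513e+01] 1.31 -0.4108
[ 1.000e-02 -3.463e+01  1.513e+01] 1.31 -0.4508
[0.0, -3.46, 1.51, -0.0451]
[0.0, -3.53, 1.36, -0.0451]
[0.0, -3.58, 1.2, -0.0451]
[0.0, -3.64, 1.03, -0.0451]
[0.0, -3.68, 0.87, -0.0451]
[0.0, -3.71, 0.7, -0.0451]
[0.0, -3.74, 0.53, -0.0451]
[0.0, -3.76, 0.36, -0.0451]
[0.0, -3.77, 0.19, -0.0451]
[0.0, -3.78, 0.02, -0.0451]
```

View pics/f2.png

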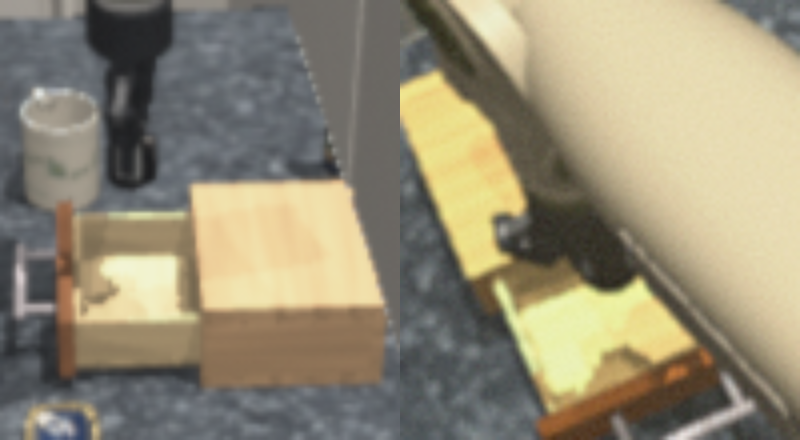

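The knob is in the grip (gap 21.3 mm) and clear of the drawer. I'll carry it over the spindle.

{"name": "servo_tool", "arguments": {"moves": [[0,-3.46,1.51,-0.045,1],[0,-3.53,1.36,-0.045,1],[0,-3.58,1.2,-0.045,1],[0,-3.64,1.03,-0.045,1],[0,-3.68,0.87,-0.045,1],[0,-3.71,0.7,-0.045,1],[0,-3.74,0.53,-0.045,1],[0,-3.76,0.36,-0.045,1],[0,-3.77,0.19,-0.045,1],[0,-3.78,0.02,-0.045,1]]}}

```text
clock: 19.4
tcp_pos: [0.5777, -0.1808, 0.1714]
orientation: [0.704, -0.067, 0.704, 0.067]
wrist_force: [0.6, -0.4, -0.2]
finger_gap: 0.0212
```

{"name": "servo_tool", "arguments": {"moves": [[2,0,0,0,1],[1.5,0,0,0,1],[1,0,0,0,1],[0.5,0,0,0,1],[0,0,0,0,1],[0,0,0,0,1],[0,0,0,0,1],[0,0,0,0,1],[0,0,0,0,1],[0,0,0,0,1]]}}

```text
clock: 20.65
tcp_pos: [0.5776, -0.1795, 0.1213]
orientation: [0.704, -0.067, 0.704, 0.067]
wrist_force: [-0.9, 0.7, 0.1]
finger_gap: 0.0212
```

Run:
```python
from h import *
np.set_printoptions(precision=4,suppress=True)
s=env.get_state();print(s["tcp_pos"],s["joint_pos"],s["finger_gap"],s["clock"],s["wrist_force"])
P=[optics.read_camera(n) for n in("side","top")]
a=cv2.resize(P[0]["pixels"][200:270,300:370],None,fx=5.5,fy=5.5,interpolation=2);b=cv2.resize(P[1]["pixels"][120:190,330:400],None,fx=5.5,fy=5.5,interpolation=2)
cv2.imwrite("pics/g1.png",np.hstack([a,b]))
o=plan([.5778,-.1795,.12],.19+np.pi/2,n=1); print(o["delta_cm"],o["cur_yaw"],o["turn"])
for t in("knob_mid","knob_mark","knob_seat","spindle_tip"):
    U=[]
    for p in P:
        r=models.pinpoint(t,p); print(t,[(np.round(q["location"],1),round(q["conf"],2)) for q in r[:2]])
        if r: U.append((p,r[0]["location"]))
    if len(U)==2: print(tri(*zip(*U)))
```

```text
[ 0.5776 -0.1795  0.1213] [-0.434   0.4217 -0.0699  1.0792 -0.0001 -0.6231] 0.02122342229504583 20.65 [-0.9366  0.6748  0.1338]
[ 0.13 -0.01  0.02] 1.76 -0.0008
knob_mid [(array([334.6, 227.5]), 0.59)]
knob_mid [(array([367.1, 157.2]), 0.66)]
(array([ 0.5803, -0.1788,  0.1305]), [np.float64(0.005322446320030071), np.float64(0.005322446320029593)])
knob_mark [(array([354.8, 260. ]), 0.7), (array([338., 222.]), 0.46)]
knob_mark [(array([363.4, 148.9]), 0.61)]
(array([ 0.6469, -0.2197,  0.0266]), [np.float64(0.00014229923707229574), np.float64(0.000142299237072203)])
knob_seat [(array([330.5, 228.9]), 0.4)]
knob_seat [(array([366.5, 153. ]), 0.51)]
(array([ 0.5784, -0.1831,  0.1353]), [np.float64(0.006942359257407886), np.float64(0.006942359257407786)])
spindle_tip [(array([333.7, 236.1]), 0.38)]
spindle_tip []
```

View pics/g1.png

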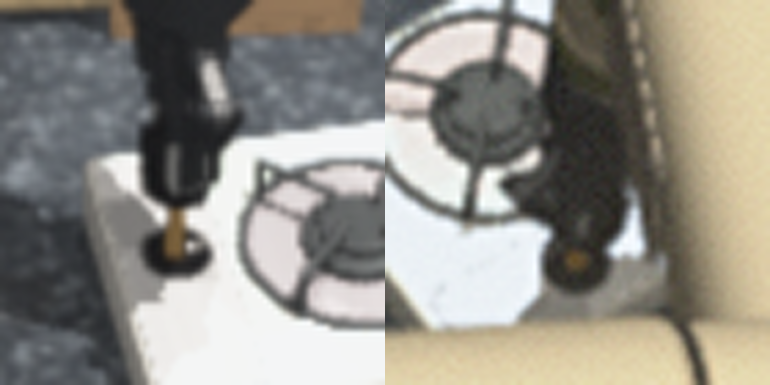

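```bash
cat > cmp.py <<'E'
from h import *
import sys
np.set_printoptions(precision=2,suppress=True,linewidth=200)
s=env.get_state(); t=s["tcp_pos"]; zb=t[2]-.0095
P=[optics.read_camera(n) for n in("side","top")]
ims=[]
for p,c in((P[0],(312,208,352,258)),(P[1],(345,140,385,190))):
    k=9
    im=cv2.resize(p["pixels"][c[1]:c[3],c[0]:c[2]],None,fx=k,fy=k,interpolation=cv2.INTER_NEAREST)
    im=np.clip(im.astype(float)*1.5,0,255).astype(np.uint8)
    a=np.linspace(0,2*np.pi,60)
    def dr(X,col):
        uv=(proj(p,X)-[c[0],c[1]]+.5)*k; cv2.polylines(im,[np.round(uv).astype(np.int32)],False,col,1)
    for z in(zb,zb+.004): dr(np.c_[t[0]+.0225*np.cos(a),t[1]+.0225*np.sin(a),0*a+z],(0,0,255))
    sx,sy=.5778,-.1795
    dr(np.c_[sx+.021*np.cos(a),sy+.021*np.sin(a),0*a+.06],(0,255,0)); dr(np.c_[sx+.007*np.cos(a),sy+.007*np.sin(a),0*a+.093],(255,0,0))
    ims.append(im)
cv2.imwrite(sys.argv[1],np.hstack(ims))
E
python3 cmp.py pics/g2.png
```

```text
(no output)
```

View pics/g2.png

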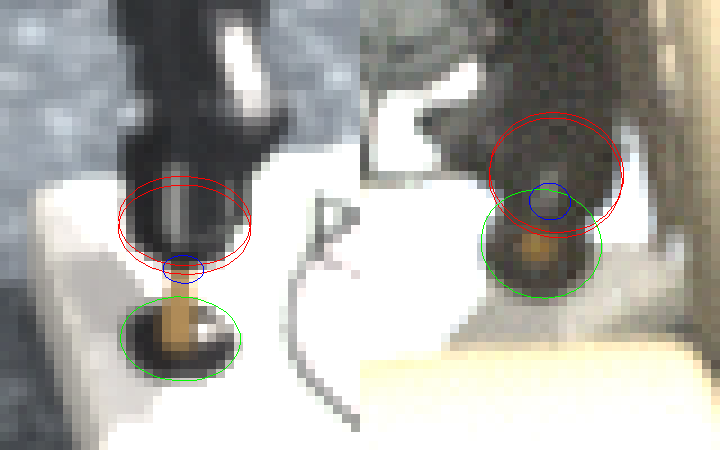

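The overlay agrees: the predicted skirt and collar circles lie on the seen ones within about 1 px (knob centre at side (332,233), collar at (332,245)). I'll lower in small steps and watch the force.

{"name": "servo_tool", "arguments": {"moves": [[0.5,0,0,0,1],[0.5,0,0,0,1],[0.4,0,0,0,1],[0.2,0,0,0,1],[0.2,0,0,0,1],[0.2,0,0,0,1],[0.2,0,0,0,1],[0,0,0,0,1],[0,0,0,0,1],[0,0,0,0,1]]}}

```text
clock: 22.5
tcp_pos: [0.5776, -0.1795, 0.0994]
orientation: [0.704, -0.067, 0.704, 0.067]
wrist_force: [0.3, -1.0, -0.6]
finger_gap: 0.0211
```

{"name": "servo_tool", "arguments": {"moves": [[0.1,0,0,0,1],[0.1,0,0,0,1],[0.1,0,0,0,1],[0.1,0,0,0,1],[0.1,0,0,0,1],[0.1,0,0,0,1],[0.1,0,0,0,1],[0.1,0,0,0,1],[0,0,0,0,1],[0,0,0,0,1]]}}

```text
clock: 23.75
tcp_pos: [0.5776, -0.1795, 0.0912]
orientation: [0.704, -0.067, 0.704, 0.067]
wrist_force: [0.3, -0.4, 0.3]
finger_gap: 0.0214
```

```bash
python3 cmp.py pics/g3.png; python3 -c "
from h import *
s=env.get_state();print(s['tcp_pos'],s['wrist_force'],s['ft_torque'])"
```

```text
[ 0.5776168  -0.17946109  0.09127005] [ 0.75708993  0.13101074 -1.37918524] [ 0.03436604 -0.23502622  0.01964985]
```

View pics/g3.png

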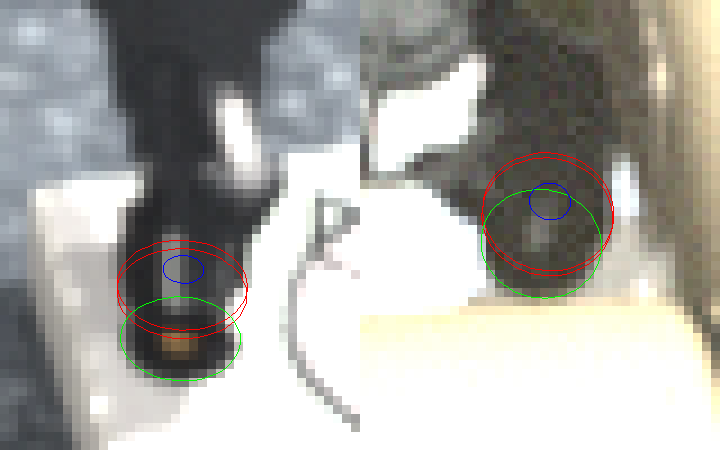

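{"name": "servo_tool", "arguments": {"moves": [[0.1,0,0,0,1],[0.1,0,0,0,1],[0.1,0,0,0,1],[0.1,0,0,0,1],[0.1,0,0,0,1],[0.1,0,0,0,1],[0.1,0,0,0,1],[0.1,0,0,0,1],[0,0,0,0,1],[0,0,0,0,1]]}}

```text
clock: 25.1
tcp_pos: [0.5776, -0.1795, 0.0832]
orientation: [0.704, -0.067, 0.704, 0.067]
wrist_force: [0.9, 1.0, -2.4]
finger_gap: 0.0213
```

{"name": "servo_tool", "arguments": {"moves": [[0.1,0,0,0,1],[0.1,0,0,0,1],[0.1,0,0,0,1],[0.1,0,0,0,1],[0,0,0,0,1],[0,0,0,0,1],[0,0,0,0,1],[0,0,0,0,1],[0,0,0,0,1],[0,0,0,0,1]]}}

```text
clock: 26.35
tcp_pos: [0.5776, -0.1795, 0.0793]
orientation: [0.704, -0.067, 0.704, 0.067]
wrist_force: [2.5, 0.4, -1.0]
finger_gap: 0.0209
```

```bash
python3 cmp.py pics/g4.png; python3 -c "
from h import *
s=env.get_state();print(s['tcp_pos'],s['wrist_force'],s['ft_torque'])"
```

```text
[ 0.5776161  -0.17948983  0.07927803] [ 1.70818387  0.66117128 -0.83245757] [ 0.0273518  -0.46686843  0.04099087]
```

View pics/g4.png

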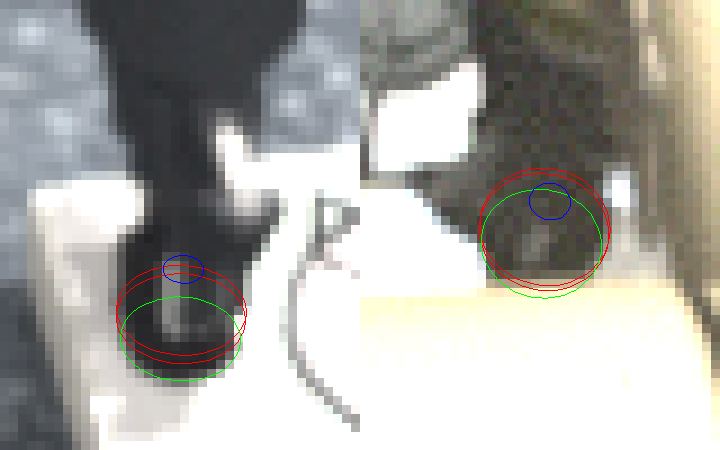

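{"name": "servo_tool", "arguments": {"moves": [[0.1,0,0,0,1],[0.1,0,0,0,1],[0.1,0,0,0,1],[0,0,0,0,1],[0,0,0,0,1],[0,0,0,0,1],[0,0,0,0,1],[0,0,0,0,1],[0,0,0,0,1],[0,0,0,0,1]]}}

```text
clock: 27.7
tcp_pos: [0.5776, -0.1795, 0.0763]
orientation: [0.704, -0.067, 0.704, 0.067]
wrist_force: [0.6, 0.5, 2.0]
finger_gap: 0.0212
```

{"name": "servo_tool", "arguments": {"moves": [[0.1,0,0,0,1],[0.1,0,0,0,1],[0,0,0,0,1],[0,0,0,0,1],[0,0,0,0,1],[0,0,0,0,1],[0,0,0,0,1],[0,0,0,0,1],[0,0,0,0,1],[0,0,0,0,1]]}}

```text
clock: 28.95
tcp_pos: [0.5776, -0.1796, 0.0743]
orientation: [0.704, -0.067, 0.704, 0.067]
wrist_force: [1.7, 0.4, 3.3]
finger_gap: 0.0215
```

{"name": "servo_tool", "arguments": {"moves": [[0.1,0,0,0,1],[0,0,0,0,1],[0.1,0,0,0,1],[0,0,0,0,1],[0,0,0,0,1],[0,0,0,0,1],[0,0,0,0,1],[0,0,0,0,1],[0,0,0,0,1],[0,0,0,0,1]], "grip_force": 70}}

```text
clock: 30.2
tcp_pos: [0.5776, -0.1795, 0.0724]
orientation: [0.704, -0.067, 0.704, 0.067]
wrist_force: [0.8, 0.3, 5.6]
finger_gap: 0.0211
```

{"name": "servo_tool", "arguments": {"moves": [[0.1,0,0,0,1],[0,0,0,0,1],[0,0,0,0,1],[0,0,0,0,1],[0,0,0,0,1],[0,0,0,0,1],[0,0,0,0,1],[0,0,0,0,1],[0,0,0,0,1],[0,0,0,0,1]]}}

```text
clock: 31.45
tcp_pos: [0.5777, -0.1795, 0.0723]
orientation: [0.704, -0.067, 0.704, 0.067]
wrist_force: [-2.2, 1.1, 10.3]
finger_gap: 0.0209
```

{"name": "servo_tool", "arguments": {"moves": [[0.05,0,0,0,1],[0,0,0,0,1],[0,0,0,0,1],[0,0,0,0,1],[0,0,0,0,1],[0,0,0,0,1],[0,0,0,0,1],[0,0,0,0,1],[0,0,0,0,1],[0,0,0,0,1]]}}

```text
clock: 32.7
tcp_pos: [0.5778, -0.1796, 0.0722]
orientation: [0.704, -0.067, 0.704, 0.067]
wrist_force: [-0.8, 0.8, 12.6]
finger_gap: 0.0209
```

```bash
python3 - <<'E'
from h import *
F=[]
for i in range(6):
    p=optics.read_camera("side"); s=env.get_state(); F.append(s["wrist_force"])
print(np.mean(F,0),s["tcp_pos"],s["clock"],s["finger_gap"],s["qvel"])
save(optics.read_camera("side"),"h0.png")
E
python3 cmp.py pics/h1.png
```

```text
[-1.4016994   1.14012285 12.46108984] [ 0.57774622 -0.17959215  0.07222916] 33.0 0.02111044333643655 [-0.00158354 -0.00086489 -0.00011325 -0.00093235  0.00014851  0.00057696]
```

View pics/h1.png

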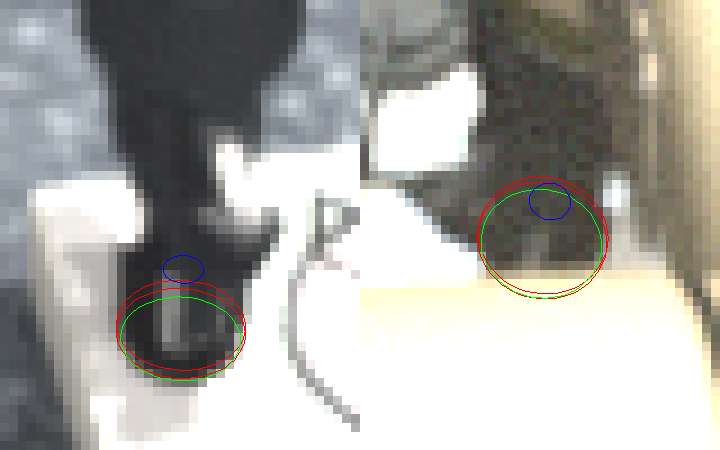

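View pics/h0.png

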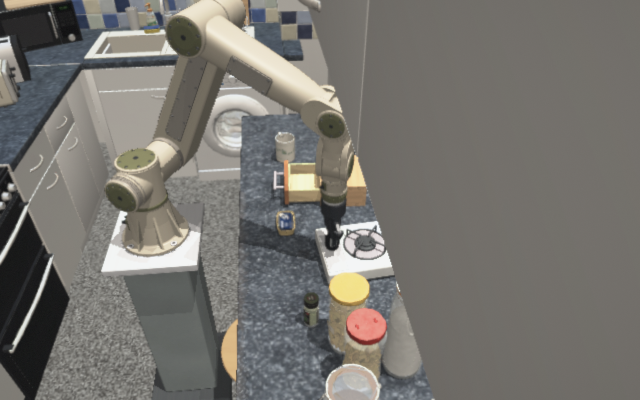

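The side view shows the knob low over the collar at (332,244), still gripped, with tin, mug and pot where they were. The push is a steady 12.5 N at the stop, so I'll hand in.

```bash
python3 -c "
from h import *
print(order.hand_in()); s=env.get_state(); print(s['clock'],s['tcp_pos'],s['wrist_force'],s['finger_gap'])"
```

```text
the job is handed in; nothing more can be done
None
the job is handed in; nothing more can be done
```

I handed the job in at about 33 s with the knob on the spindle, pressed down to its stop and still gripped. No verdict is reported.

**What I did:** I pulled the drawer open by about 112 mm and gripped the knob by its flat sides. I lifted it out and turned it so its line points along the spindle's flat, about 11° by my picture fit. I then pushed it home and pressed until it stopped moving.

**Last checks:**
- **Insertion:** the knob went on with at most about 2.5 N along any axis, so the position and turn matched the spindle.
- **Pressing:** the force rose from 2 N to 5.6 N like the spring. The tool then stayed at z = 0.072 m while the force climbed to a steady 12.5 N, which means it is on the stop.
- **Grip:** the finger gap was 21 mm on the 22 mm bar with a 70 N grip.
- **Bystanders:** the tin, mug and spice pot looked unmoved in the last side picture.

**What was not clear:**
- **Network points:** the networks' knob points near the spindle missed by 5–7 mm between cameras. One "knob_mark" was plainly wrong, so I relied on my own picture fit and the forces.
- **View of the knob:** the arm hid most of the knob and its white line from the top camera at the end. The final turn is inferred from the tool angle and the easy fit.

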